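# Lock the yellow shelf bracket into the counter display upright

### The arm

A 7-joint arm with a two-finger parallel gripper is mounted at the origin on a cart in front of the work surface, level with it; the furniture and walls round the work are solid. World frame = base frame: x ahead of the robot, y to its left, z up, the work surface at z = 0. Lengths are in mm, angles in rad, forces in N, time in s.
With the tool pointing down it reaches from about 400 to 875 mm from the base axis. Payload 4.4 kg.
Tool frame: the origin (TCP) lies on the centre line of the jaws, within the pads' length; the fingertips stand 25 mm ahead of it and the grasp point (between the pads) lies 6 mm ahead of it; z points along the fingers, x is the direction in which the jaws open and shut, and the axes are right-handed (so a half turn about z gives the same grasp; the last joint's range is limited). The gripper opens to 85 mm and grips with 20 to 120 N. Pads are 22 mm wide; open, the fingers measure 114 mm over their backs; the gripper's body (76 mm by 85 mm) begins 54 mm behind the grasp point. The pads swing forward as they close: fully open they stand 13 mm farther back than shut.
Start: joints at [-0.066, 0.628, 0.038, 1.517, -0.027, 0.996, -0.02], TCP at [650.013, 0.026, 256.313] pointing down, gripper open.
Joint ranges: [-3.06, 3.06], [-0.37, 2.12], [-1.25, 1.32], [0.18, 2.47], [-1.1, 4.24], [0.23, 1.98], [-2.94, 2.94]. Speed limits (rad/s): [2.57, 2.57, 3.14, 3.14, 3.14, 3.14, 3.14].

### API

Orientations are given as [roll, pitch, yaw] about the fixed x, y, z axes, in that order (R = Rz(yaw) Ry(pitch) Rx(roll)).
In Python, from cell import ctrl, cams gives the robot as it stands. The module is installed in compiled form; this text tells all that it offers.
- The arm moves only by the tool step_arm, never from a script. Its arguments are lists of equal length, an entry for each row: "linear": the shift along the tool's x, y, z in mm, a list of three; "yaw": the turn about the tool's z in rad; "gripper": the opening, from -1 (shut) to 1 (fully open). A call has 1 to 8 rows; each row is the pose to reach, as a shift and turn from the pose commanded when the call began, along the tool's axes at that moment; what a row does not reach only later rows make up. A row lasts 1/12 s, in which the tool goes at most 41.7 mm and 7.16 degrees, less where a joint would pass 70% of its speed; a pose out of reach is approached as far as the arm can. A call with a gripper value outside its range is refused whole. The fingers move at their own pace and stop on an object; the grip force is fixed at half the most. Time passes only in rows, so rows that repeat a pose let the fingers close. It gives the time, the measured TCP pose, the force and the opening at its end, in the units of the state.
- ctrl.read_state(): the state, without advancing time (a new reading comes with each control period).
- cams.get_image(name): name is "scene" or "side" or "wrist"; returns a dict with "frame" (384x512x3 uint8, red, green, blue), "depth" (384x512 float32, mm along the optical axis (not along the pixel's ray), 0 where there is no reading), "intrinsics" (3x3 intrinsics, pixels), "cam_to_world" (4x4, takes a point from camera to world coordinates). Camera axes: x right, y down, z forward; pixel columns grow to the right and rows downward; lengths in mm; the calibration is good to about 2 mm. The wrist camera is an equidistant fisheye: a pixel r from the principal point sees the ray r / f radians off the axis. A picture is of the moment at which its call begins.
- ctrl.finish_job(): hands the job in, once; it reports no verdict.
Trained networks look in the newest picture that a camera, given by its name, has taken for a name from the list of things; names that differ only in an ending like _2 or _b are one class to them, and where a whole thing is asked for, a point or a joint stands for the part that bears it (a point fixed in the world has none). Each returns a list of dicts, best first, with "conf" (0 to 1); they miss things now and then, are a little off and sometimes report something else, mostly with a low value. They report only what shows in the picture. A call takes as long as a camera call.
- cams.regions_of(camera, name): "pixels" (384x512 bool, what is visible of it) and "pixel" ([column, row] in pixels, amid what is visible of it).
The state is a dict: "clock": time; "qpos": joint angles; "qd": joint speeds; "tau": joint torques, N m; "eef_pos": TCP position; "tool_rot": TCP orientation; "force": force on the tool from outside, world axes, zero at the start; "torque": the same for the moment, N m; "width": finger opening in mm.
Only numpy, scipy, OpenCV 4.12 (cv2) and the standard library are available. Lean on these libraries where they do the work, as an engineer would, in place of code of your own. Each camera call takes 0.05 s, during which the arm holds its last target.

### The job

Put the yellow shelf bracket on the white slotted upright: pass its steel hook through the slot, let it down over the slot's sill, then press the bracket down until it is fully home and the spring catch locks it, and let go. Leave the blue bracket alone.

Things in the scene. Friction and masses are not known exactly. Their poses are not given: they have to be found in the camera images.
- yellow_bracket: The bracket to mount: yellow, loose, 0.16 kg, 130x60 mm, standing on its shelf. Origin: underside, mid width, on the back plate's rear face; x rearward (hook side), z up. In mm: shelf x -130..0, 6 thick, front lip 20 high; back plate 8 thick, 86 high; central rib to grip, 14 thick in y, x -86..-8, top z 72 (grip at x -52, z 50, near the centre of mass).
- hook (a point): Lowest point of the yellow bracket's steel hook, 20 mm behind the back plate, at bracket z 50 mm. Hook 24 mm wide in y: a tab goes back from the plate at z 76..86 mm, then a lip hangs from it (x 15..20) ending in a round barb (x 15..31, z 50..61). Throat between back plate and lip: 15 mm. Axes as the bracket's.
- press_pad (a point): Middle of the top of the yellow bracket's black press pad, 32 mm long in x (bracket x -32..0), 44 mm wide, top 88 mm above the bracket's underside. Axes as the bracket's.
- blue_bracket: A blue bracket of the same shape, size and frame, loose: not wanted, leave it.
- upright: White fixed upright, 80 mm wide, 182 mm high, on a base plate 120 mm wide, 8 mm thick (x -25..135 mm). Origin: on the desk, mid width, in the plane of the front face; x points rearward (parallel to the bracket's x when mounted), z up. Slick. Bracket origin in this frame, mm: locked z 40, x -3..0 (pad top z 128); let down but not pressed it rests on the catch at z about 54, drooping 6 deg.
- slot (a point): Front edge of the top of the sill, mid width of the slot; axes as the upright's. Slot: right through, 44 mm wide, from this sill (z 116 mm) up 54 mm to the head. Sill 7 mm thick on top, flaring at its rear to 15 mm 26 mm lower. Go in with the bracket's origin 75 mm above the desk (67..83 fits) until its back plate is about 4 mm from the front face (0..8 fits), then lower.
- catch (a joint): Red spring catch behind the sill; slides rearward, in metres: 0 at rest, and again once it has snapped over the hook's barb; about 0.005 while the barb passes. It carries the unpressed bracket; a push of 8 to 15 N down on the press pad snaps the hook past it, then the sill stops the hook firmly.

How it is judged:
By the outcome, as a careful person would: the job done as asked, in the order asked, and still so for the second after the job is handed in, with the robot touching nothing.
It also fails if it takes over 50 s, if anything falls off the work surface, if the arm or the gripper's body presses on something with over 40 N, if the wrist force passes 120 N, or if a joint passes its speed limit or range.

## Working session

There is one attempt and no reset: what is moved stays moved. The work goes in short steps, Python scripts to look and compute and a tool call to move; the robot and the scene stay as the last step left them, time stands still between calls to the robot, and variables do not carry over. Pictures are saved under pics/ and viewed, and the job is handed in when it is done.

Besides the shell and the picture viewer there is one more tool, called after "Request:" as name(argument=value, ...), one argument or row to a line, values as JSON. step_arm: Moves the arm, as the interface text tells. Its arguments: {"type":"object","properties":{"linear":{"type":"array"},"yaw":{"type":"array"},"gripper":{"type":"array"}},"required":["linear","yaw","gripper"]}

```bash
mkdir -p pics; cat > h.py <<'E'
import numpy as np, cv2
from cell import ctrl, cams
def snap(cam,tag):
    d=cams.get_image(cam); cv2.imwrite(f'pics/{tag}.png',d['frame'][:,:,::-1]); return d
def pts(d,mask=None):
    K=np.array(d['intrinsics']);T=np.array(d['cam_to_world']);z=d['depth']
    m=z>0
    if mask is not None: m&=mask
    v,u=np.nonzero(m);zz=z[v,u]
    P=np.stack([(u-K[0,2])/K[0,0]*zz,(v-K[1,2])/K[1,1]*zz,zz],1)
    return P@T[:3,:3].T+T[:3,3]
E
python3 - <<'E'
from h import *
print(ctrl.read_state())
for c in ['scene','side']:
    d=snap(c,c+'0'); print(c,np.array(d['cam_to_world']).round(2).tolist())
    for n in ['yellow_bracket','blue_bracket','upright','press_pad','hook','catch']:
        for r in cams.regions_of(c,n)[:2]:
            P=pts(d,r['pixels']); print(c,n,round(r['conf'],2),r['pixel'],len(P),np.percentile(P,[2,50,98],axis=0).round(0).tolist() if len(P) else '')
E
```

```text
{'clock': 0.0, 'qpos': array([-0.06579365,  0.62936512,  0.03846234,  1.51836084, -0.02700532,
        0.99629399, -0.02003039]), 'qd': array([ 0.00080266,  0.00097288,  0.00118415,  0.001233  , -0.00115834,
        0.00043164, -0.00167758]), 'tau': array([-1.11932164e-03, -5.63405585e+01,  1.22606792e+00, -1.93450052e+01,
        1.09587883e-02,  1.05136272e-02, -8.84369996e-06]), 'eef_pos': array([6.49426077e+02, 1.53268994e-02, 2.55379397e+02]), 'tool_rot': array([ 3.14155902e+00,  1.90839323e-03, -5.59905192e-05]), 'force': array([-0.34722761, -0.20426771,  0.30746623]), 'torque': array([ 0.00966238, -0.00195867, -0.01627271]), 'width': 85.27249558747808}
scene [[-0.56, -0.33, 0.76, -59.18], [-0.83, 0.25, -0.51, 493.04], [-0.02, -0.91, -0.41, 465.96], [0.0, 0.0, 0.0, 1.0]]
scene yellow_bracket 0.81 [350.7, 208.3] 1552 [[434.0, -196.0, 3.0], [513.0, -161.0, 36.0], [563.0, -128.0, 89.0]]
scene blue_bracket 0.92 [304.6, 230.5] 2220 [[419.0, -37.0, 1.0], [497.0, -5.0, 36.0], [559.0, 27.0, 88.0]]
scene upright 0.59 [166.8, 232.7] 4233 [[602.0, 182.0, -0.0], [639.0, 259.0, 46.0], [826.
[... 396 characters left out ...]
8.63], [-0.01, -0.64, -0.77, 740.45], [0.0, 0.0, 0.0, 1.0]]
side yellow_bracket 0.74 [223.3, 145.2] 1509 [[431.0, -200.0, 1.0], [515.0, -162.0, 33.0], [575.0, -129.0, 89.0]]
side blue_bracket 0.66 [271.5, 178.4] 1468 [[415.0, -66.0, -0.0], [516.0, -2.0, 42.0], [567.0, 28.0, 89.0]]
side upright 0.9 [284.0, 307.9] 6282 [[611.0, 208.0, 5.0], [680.0, 264.0, 9.0], [763.0, 329.0, 182.0]]
side press_pad 0.83 [223.7, 149.9] 1417 [[436.0, -198.0, 4.0], [518.0, -162.0, 35.0], [575.0, -131.0, 89.0]]
side hook 0.8 [225.7, 144.6] 1493 [[430.0, -199.0, 1.0], [515.0, -162.0, 34.0], [575.0, -129.0, 89.0]]
side catch 0.51 [292.2, 280.9] 302 [[648.0, 226.0, 34.0], [671.0, 254.0, 119.0], [686.0, 270.0, 122.0]]
```

```bash
python3 -c "
import cv2,numpy as np
a=cv2.imread('pics/scene0.png');b=cv2.imread('pics/side0.png');cv2.imwrite('pics/both0.png',cv2.resize(np.hstack([a,b]),(800,300)))"
```

```text
(no output)
```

View pics/scene0.png

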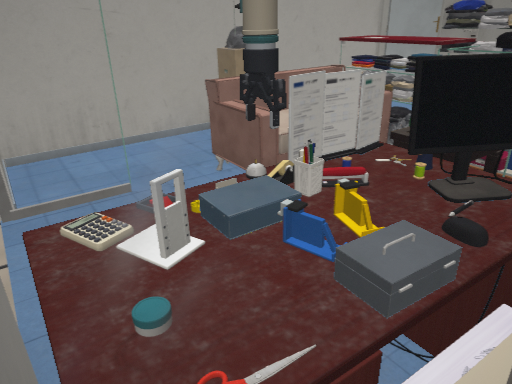

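View pics/side0.png

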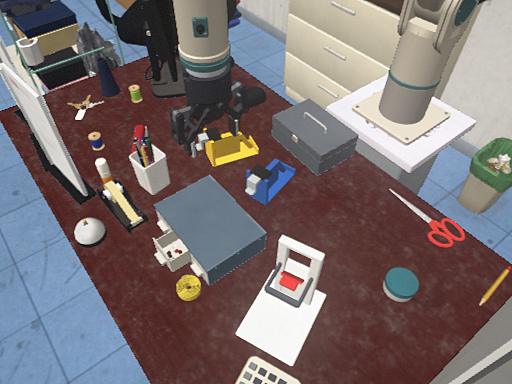

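```bash
cat > fit.py <<'E'
from h import *
from scipy.optimize import least_squares
BR=[(-130,0,-30,30,0,6),(-130,-125,-30,30,0,20),(-8,0,-30,30,0,86),(-86,-8,-7,7,0,72),(-32,0,-22,22,72,88),(0,20,-12,12,76,86),(15,20,-12,12,55,86),(15,31,-12,12,50,61)]
UP=[(-25,135,-60,60,0,8),(0,7,-40,40,0,116),(0,7,-40,-22,0,182),(0,7,22,40,0,182),(0,7,-40,40,170,182)]
def dist(P,B):
    D=[]
    for b in B:
        b=np.array(b,float);c=(b[0::2]+b[1::2])/2;h=(b[1::2]-b[0::2])/2
        q=np.abs(P-c)-h
        D.append(np.linalg.norm(np.maximum(q,0),axis=1)+np.minimum(q.max(1),0))
    return np.abs(np.array(D)).min(0)
def fit(P,B,x0):
    def loc(p):
        c,s=np.cos(p[2]),np.sin(p[2]);d=P-[p[0],p[1],p[3]]
        return np.stack([c*d[:,0]+s*d[:,1],-s*d[:,0]+c*d[:,1],d[:,2]],1)
    best=None
    for a in x0:
        r=least_squares(lambda p:dist(loc(p),B),a,loss='soft_l1',f_scale=2,x_scale=[1,1,.01,1])
        if best is None or r.cost<best.cost:best=r
    return best.x,np.median(dist(loc(best.x),B)),loc(best.x)
E
cat > m1.py <<'E'
from fit import *
def clouds(n,thr=.4):
    out={}
    for c in ['scene','side']:
        d=cams.get_image(c); r=cams.regions_of(c,n)
        if r:
            m=cv2.erode(r[0]['pixels'].astype(np.uint8),np.ones((3,3)))>0
            out[c]=pts(d,m)
    return out
if __name__=='__main__':
    for n,B in [('yellow_bracket',BR),('blue_bracket',BR),('upright',UP)]:
        C=clouds(n); C['all']=np.vstack(list(C.values()))
        for k,P in C.items():
            m=np.median(P,0)
            if B is BR: x0=[[m[0]+65*np.cos(a),m[1]+65*np.sin(a),a,0] for a in np.arange(-3.1,3.1,.4)]
            else: x0=[[m[0],m[1],a,0] for a in np.arange(-3.1,3.1,.3)]
            x,e,L=fit(P,B,x0);print(n,k,len(P),x.round(3),round(e,2),np.percentile(L,[1,99],axis=0).round(0).tolist())
E
python3 m1.py
```

```text
yellow_bracket scene 1335 [ 5.47837e+02 -1.83228e+02 -2.70000e-01  6.86300e+00] 1.0 [[-122.0, -12.0, -2.0], [10.0, 30.0, 82.0]]
yellow_bracket side 1314 [ 5.58772e+02 -1.84761e+02 -2.60000e-01  5.12500e+00] 1.28 [[-131.0, -37.0, -4.0], [17.0, 31.0, 84.0]]
yellow_bracket all 2649 [ 5.54438e+02 -1.84332e+02 -2.69000e-01  3.87000e-01] 0.92 [[-127.0, -23.0, 3.0], [19.0, 31.0, 89.0]]
blue_bracket scene 1931 [ 5.44102e+02 -1.54700e+00  2.66000e-01  6.39600e+00] 0.87 [[-121.0, -16.0, -2.0], [15.0, 31.0, 82.0]]
blue_bracket side 1216 [ 5.48584e+02  1.53300e+00  2.60000e-01 -1.46000e-01] 0.93 [[-132.0, -21.0, 4.0], [22.0, 30.0, 90.0]]
blue_bracket all 3147 [ 5.43189e+02 -1.29800e+00  2.66000e-01  2.91000e-01] 0.91 [[-126.0, -18.0, 4.0], [23.0, 31.0, 89.0]]
upright scene 3533 [6.34471e+02 2.36603e+02 3.87000e-01 2.23000e-01] 0.71 [[-24.0, -46.0, 6.0], [123.0, 59.0, 182.0]]
upright side 5784 [ 6.45840e+02  2.46097e+02  4.07000e-01 -5.24000e-01] 1.07 [[-22.0, -58.0, 5.0], [116.0, 53.0, 183.0]]
upright all 9317 [ 6.38563e+02  2.38706e+02  4.06000e-01 -3.09000e-01] 1.55 [[-26.0, -53.0, 5.0], [124.0, 57.0, 182.0]]
```

```bash
cat > m2.py <<'E'
from m1 import *
def fit3(P,B,x0):
    r=least_squares(lambda p:dist(L(P,p),B),x0,loss='soft_l1',f_scale=1.5,x_scale=[1,1,.01]);return r.x
def L(P,p):
    c,s=np.cos(p[2]),np.sin(p[2]);d=P-[p[0],p[1],0]
    return np.stack([c*d[:,0]+s*d[:,1],-s*d[:,0]+c*d[:,1],d[:,2]],1)
E
python3 - <<'E'
from m2 import *
C=clouds('yellow_bracket');C['all']=np.vstack(list(C.values()))
for k,P in C.items():
    P=P[P[:,2]>4]
    x=fit3(P,BR,[554,-184,-.265]);l=L(P,x);print(k,x.round(3),np.median(dist(l,BR)).round(2))
    t=l[(l[:,2]>50)]
    print('top z>50 pct',np.percentile(t,[2,25,50,75,98],axis=0).round(1).tolist())
    t=l[(l[:,2]>84)];print('padtop',len(t),np.percentile(t,[2,50,98],axis=0).round(1).tolist())
    t=l[(abs(l[:,2]-71)<4)&(l[:,0]<-35)];print('ribtop',len(t),np.percentile(t,[2,50,98],axis=0).round(1).tolist())
C=clouds('upright')
for k,P in C.items():
    x=[638,239,.4];
    for T in [7,15,20]:
        U=[UP[0]]+[(0,T)+u[2:] if i>=1 else (0,15)+u[2:] for i,u in enumerate(UP[1:])]
        x=fit3(P[P[:,2]>4],U,[638,239,.4]);l=L(P,x);print(k,T,x.round(3),np.mean(np.minimum(dist(l,U),5)).round(2))
    t=l[l[:,2]>179];print('headtop',len(t),np.percentile(t,[2,50,98],axis=0).round(1).tolist())
    t=l[(l[:,2]<12)];print('base',np.percentile(t,[1,50,99],axis=0).round(1).tolist())
    t=l[(l[:,2]>20)];h,e=np.histogram(t[:,0],np.arange(-10,40,2));print(dict(zip(e,h)))
E
```

```text
scene [ 5.55589e+02 -1.85141e+02 -2.71000e-01] 0.79
top z>50 pct [[-97.0, -14.4, 50.8], [-59.4, 4.3, 59.0], [-29.0, 7.0, 68.6], [-9.5, 11.4, 84.0], [6.8, 28.2, 89.1]]
padtop 123 [[-33.4, -14.6, 84.2], [-19.1, 7.0, 87.6], [11.3, 23.9, 89.6]]
ribtop 56 [[-85.6, -2.1, 67.3], [-61.4, 5.8, 71.5], [-35.5, 7.6, 73.7]]
side [ 5.53261e+02 -1.83319e+02 -2.67000e-01] 0.79
top z>50 pct [[-82.5, -14.0, 51.4], [-35.0, 4.0, 61.0], [-12.7, 7.4, 74.4], [0.2, 12.5, 86.2], [23.4, 30.5, 89.3]]
padtop 187 [[-27.9, -17.3, 84.3], [-7.2, 5.8, 86.9], [18.2, 28.2, 89.8]]
ribtop 37 [[-58.7, -2.1, 67.2], [-46.3, 5.0, 70.3], [-36.1, 9.5, 73.9]]
all [ 5.54825e+02 -1.84315e+02 -2.68000e-01] 0.92
top z>50 pct [[-93.1, -14.2, 51.1], [-45.1, 4.2, 60.0], [-21.7, 6.9, 70.9], [-6.1, 12.4, 85.8], [18.6, 30.0, 89.2]]
padtop 310 [[-32.2, -16.2, 84.2], [-12.6, 6.4, 87.1], [14.4, 27.1, 89.8]]
ribtop 89 [[-84.5, -1.2, 67.2], [-53.5, 5.4, 70.9], [-37.8, 9.4, 73.9]]
scene 7 [6.34377e+02 2.36395e+02 3.96000e-01] 0.99
scene 15 [6.34358e+02 2.36264e+02 3.98000e-01] 0.94
scene 20 [6.34323e+02 2.36303e+02 3.97000e-01] 0.93
headtop 9
[... 1060 characters left out ...]
 7.4], [117.5, 58.9, 10.3]]
{np.int64(-10): np.int64(86), np.int64(-8): np.int64(122), np.int64(-6): np.int64(125), np.int64(-4): np.int64(136), np.int64(-2): np.int64(421), np.int64(0): np.int64(505), np.int64(2): np.int64(8), np.int64(4): np.int64(11), np.int64(6): np.int64(20), np.int64(8): np.int64(18), np.int64(10): np.int64(15), np.int64(12): np.int64(25), np.int64(14): np.int64(16), np.int64(16): np.int64(15), np.int64(18): np.int64(26), np.int64(20): np.int64(29), np.int64(22): np.int64(34), np.int64(24): np.int64(26), np.int64(26): np.int64(25), np.int64(28): np.int64(28), np.int64(30): np.int64(24), np.int64(32): np.int64(30), np.int64(34): np.int64(26), np.int64(36): np.int64(30)}
```

```bash
python3 - <<'E'
from m2 import *
C=clouds('upright');C['all']=np.vstack(list(C.values()))
for k,P in C.items():
  best=None
  for T in range(6,17):
    U=[UP[0]]+[(0,T)+u[2:] for i,u in enumerate(UP[1:])]
    x=fit3(P[P[:,2]>4],U,[635,237,.4]);l=L(P,x);e=np.mean(np.minimum(dist(l,U),5))
    if best is None or e<best[0]:best=(e,T,x,l)
  e,T,x,l=best;print(k,T,x.round(3),e.round(2))
  t=l[l[:,2]>176];print('headtop',len(t),np.percentile(t,[2,50,98],axis=0).round(1).tolist())
  t=l[(l[:,2]<12)];print('base',np.percentile(t,[1,50,99],axis=0).round(1).tolist())
# all obstacles height grid
G=np.full((26,28),0.)
for c in ['scene','side']:
    P=pts(cams.get_image(c))
    i=((P[:,0]-300)//20).astype(int);j=((P[:,1]+280)//20).astype(int)
    m=(i>=0)&(i<26)&(j>=0)&(j<28)&(P[:,2]<400)
    np.maximum.at(G,(i[m],j[m]),P[m,2])
print('y',list(range(-280,280,20)))
for a in range(26):print(300+20*a,' '.join(f'{int(v):3d}' for v in G[a]))
print(ctrl.read_state()['clock'])
E
```

```text
scene 15 [6.34394e+02 2.36258e+02 3.96000e-01] 0.99
headtop 140 [[-1.8, -30.7, 176.4], [1.0, 9.0, 180.5], [8.0, 40.4, 182.9]]
base [[-24.9, -51.0, 5.6], [53.5, 25.0, 8.2], [126.5, 60.2, 11.0]]
side 16 [6.45628e+02 2.46101e+02 4.01000e-01] 1.83
headtop 341 [[-11.9, -37.0, 176.8], [-4.1, 0.2, 181.0], [1.0, 33.6, 183.2]]
base [[-28.8, -59.0, 4.6], [63.9, 2.8, 7.4], [116.4, 52.8, 10.6]]
all 14 [6.34972e+02 2.36682e+02 3.96000e-01] 1.47
headtop 481 [[-1.8, -32.1, 176.6], [6.8, 5.8, 180.9], [14.4, 39.6, 183.1]]
base [[-24.2, -53.7, 4.7], [72.6, 13.3, 7.7], [129.5, 59.0, 10.7]]
y [-280, -260, -240, -220, -200, -180, -160, -140, -120, -100, -80, -60, -40, -20, 0, 20, 40, 60, 80, 100, 120, 140, 160, 180, 200, 220, 240, 260]
300   2   2   3   2   0   0  73  74  82  91  93  91  91  87  75  73   2   2   3   2   3   2   3   2   3   3   2   2
320   2   2   2   2   1   0  73  74  74  73  74  73  75  73  73  74   2   2   3   3   2   2   3   3   2   3   2   2
340   3   2   3   3   3   3  74  74  74  74  74  73  73  74  73  74   2   2   2   2   2   2   3   3   2   3   3   2
360   2   4   1   2   4   2
[... 1944 characters left out ...]

700  55  50  98 149 146  98   2   0   0  64  64  64  64 349 349  63  64  64  64  63  62   2   3   1   9 117 118 118
720  51   3  99 153 143  99   1   1   0  63  63  63  64 316 319  64  63  63  64  64  61   2   2   2  10   9  10  10
740   2   1  96  99  99  98   2   1   0  63  63  63  63  63  63  64  64  63  64  63  63   2   2   2   6  10  11  12
760   3   3   3   2   3   4   2   2   3  62  62  64  62  62  64  64  62  63  62  62  62   2   2   1   2  10  10  10
780  90  89  50  54  55  44  26  32  28  29   2   2   0  47  12  12  47  16  18  19  18   1   1   2   2   2   2   3
800  90  90  53  66  67  59  47  40  28  29   3   3   2  59  59  60  59  16  20  18  17   2   2   2   2   2   2   2
2.0
```

Request:
step_arm(
  linear=[
    [-18, 21, 12],
    [-36, 42, 24],
    [-54, 63, 36],
    [-72, 85, 48],
    [-90, 106, 60],
    [-108, 127, 72],
    [-126, 148, 84],
    [-145, 170, 96],
  ],
  yaw=[-0.11, -0.22, -0.33, -0.44, -0.55, -0.66, -0.77, -0.88],
  gripper=[1, 1, 1, 1, 1, 1, 1, 1],
)

```text
clock: 2.67
eef_pos: [504.5, -170.7, 160.1]
tool_rot: [3.141, -0.001, 0.886]
force: [0.5, -1.0, 0.0]
width: 84.9
```

Request:
step_arm(
  linear=[
    [0, 0, 0],
    [0, 0, 0],
    [0, 0, 0],
    [0, 0, 0],
    [0, 0, 0],
    [0, 0, 0],
  ],
  yaw=[-0.11, -0.22, -0.33, -0.423, -0.423, -0.423],
  gripper=[1, 1, 1, 1, 1, 1],
)

```text
clock: 3.17
eef_pos: [505.1, -170.2, 160.4]
tool_rot: [3.141, -0.0, 1.3]
force: [-0.2, -0.3, -0.0]
width: 85.1
```

```bash
cat > w.py <<'E'
from m2 import *
def wpts(d,mask):
    K=np.array(d['intrinsics']);T=np.array(d['cam_to_world']);z=d['depth'];v,u=np.nonzero(mask&(z>0));zz=z[v,u]
    x=(u-K[0,2])/K[0,0];y=(v-K[1,2])/K[1,1];r=np.hypot(x,y)+1e-9;t=np.tan(r)
    P=np.stack([x/r*t*zz,y/r*t*zz,zz],1);return P@T[:3,:3].T+T[:3,3]
E
python3 - <<'E'
from w import *
s=ctrl.read_state();print(s['clock'],s['eef_pos'],s['tool_rot'],s['force'])
d=snap('wrist','w1');r=cams.regions_of('wrist','yellow_bracket')
for q in r: print(q['conf'],q['pixel'],q['pixels'].sum())
m=cv2.erode(r[0]['pixels'].astype(np.uint8),np.ones((3,3)))>0
P=wpts(d,m);P=P[P[:,2]>4]
x=fit3(P,BR,[554.8,-184.3,-.268]);l=L(P,x);print(len(P),x.round(3),np.median(dist(l,BR)),np.percentile(P,[2,98],axis=0).round(0).tolist())
for lo,hi in [(84,95),(66,77)]:
    t=l[(l[:,2]>lo)&(l[:,2]<hi)];print(lo,len(t),np.percentile(t,[2,50,98],axis=0).round(1).tolist())
C=clouds('yellow_bracket');
for k,P in C.items(): P=P[P[:,2]>4];print(k,fit3(P,BR,[554.8,-184.3,-.268]).round(3))
E
```

```text
3.1667 [ 505.08349876 -170.19885705  160.37612152] [ 3.14133693e+00 -2.37141606e-04  1.29998301e+00] [-0.17837831 -0.30612247 -0.01073116]
0.77 [261.6, 194.7] 12063
11448 [ 5.55201e+02 -1.84443e+02 -2.67000e-01] 0.5960674676877602 [[433.0, -206.0, 5.0], [566.0, -132.0, 89.0]]
84 2835 [[-31.6, -22.4, 85.0], [-13.5, 0.6, 88.0], [17.3, 23.3, 89.5]]
66 1569 [[-87.9, -24.9, 66.5], [-57.0, 0.1, 72.4], [-7.5, 26.0, 75.8]]
scene [ 5.55924e+02 -1.85135e+02 -2.68000e-01]
side [ 5.53139e+02 -1.83352e+02 -2.67000e-01]
```

View pics/w1.png

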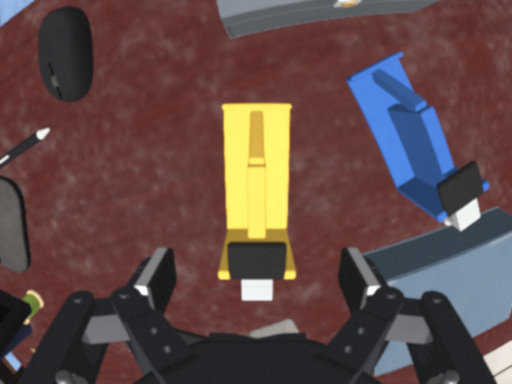

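The wrist view shows the yellow bracket centred (columns 222–295, pad at row 260). The refined fit agrees with the earlier one, so I'll descend and grip.

Request:
step_arm(
  linear=[
    [0, 0, 25],
    [0, 0, 50],
    [0, 0, 75],
    [0, 0, 95],
    [0, 0, 104],
    [0, 0, 104],
    [0, 0, 104],
  ],
  yaw=[0, 0, 0, 0, 0, 0, 0],
  gripper=[1, 1, 1, 1, 1, 1, 1],
)

```text
clock: 4.05
eef_pos: [505.2, -169.8, 56.5]
tool_rot: [-3.141, -0.0, 1.303]
force: [1.7, 0.4, 0.4]
width: 85.5
```

Request:
step_arm(
  linear=[
    [0, 0, 0],
    [0, 0, 0],
    [0, 0, 0],
    [0, 0, 0],
    [0, 0, 0],
    [0, 0, 0],
    [0, 0, 0],
    [0, 0, 0],
  ],
  yaw=[0, 0, 0, 0, 0, 0, 0, 0],
  gripper=[-1, -1, -1, -1, -1, -1, -1, -1],
)

```text
clock: 4.72
eef_pos: [505.2, -170.1, 56.7]
tool_rot: [3.141, 0.0, 1.303]
force: [-0.6, -0.6, 5.7]
width: 13.6
```

Request:
step_arm(
  linear=[
    [0, 0, 0],
    [0, 0, 0],
    [0, 0, 0],
    [0, 0, 0],
  ],
  yaw=[0, 0, 0, 0],
  gripper=[-1, -1, -1, -1],
)

```text
clock: 5.05
eef_pos: [505.2, -170.1, 56.7]
tool_rot: [3.141, 0.0, 1.303]
force: [-1.3, -0.3, 6.0]
width: 13.5
```

Request:
step_arm(
  linear=[
    [0, 0, -10],
    [0, 0, -30],
    [0, 0, -55],
    [0, 0, -80],
    [0, 0, -105],
    [0, 0, -120],
    [0, 0, -120],
    [0, 0, -120],
  ],
  yaw=[0, 0, 0, 0, 0, 0, 0, 0],
  gripper=[-1, -1, -1, -1, -1, -1, -1, -1],
)

```text
clock: 5.72
eef_pos: [505.0, -170.1, 176.9]
tool_rot: [3.14, 0.0, 1.303]
force: [-0.2, 0.4, -2.5]
width: 13.6
```

```bash
python3 - <<'E'
from w import *
s=ctrl.read_state();print(s['eef_pos'],s['tool_rot'],s['force'],s['torque'])
dz=s['eef_pos'][2]-56.7
for c in ['wrist','scene','side']:
    d=snap(c,'l_'+c);r=cams.regions_of(c,'yellow_bracket')
    if not r: print('none',c);continue
    m=cv2.erode(r[0]['pixels'].astype(np.uint8),np.ones((3,3)))>0
    P=wpts(d,m) if c=='wrist' else pts(d,m)
    P=P[(P[:,2]>100)&(P[:,2]<230)]
    # 6dof-ish: x,y,z,yaw,pitch
    def loc(p):
        from scipy.spatial.transform import Rotation as R
        return (P-p[:3])@R.from_euler('ZY',[p[3],p[4]]).as_matrix()
    q=least_squares(lambda p:dist(loc(p),BR),[555,-184.4,dz,-.267,0],loss='soft_l1',f_scale=1.5,x_scale=[1,1,1,.01,.01])
    print(c,r[0]['conf'],len(P),q.x.round(3),np.median(dist(loc(q.x),BR)).round(2),'dz',dz)
E
```

```text
[ 505.03992735 -170.11712509  176.89167676] [3.14037894e+00 1.28815777e-04 1.30275981e+00] [-0.15725101  0.37986133 -2.45351549] [ 0.01426965  0.07063137 -0.02882974]
wrist 0.86 16555 [ 5.47209e+02 -1.81565e+02  1.20681e+02 -2.49000e-01  0.00000e+00] 0.56 dz 120.19167676228467
scene 0.61 1110 [ 5.54529e+02 -1.84331e+02  1.19650e+02 -2.71000e-01 -5.00000e-03] 0.7 dz 120.19167676228467
side 0.97 1362 [ 5.52112e+02 -1.82311e+02  1.17968e+02 -2.64000e-01  7.00000e-03] 0.74 dz 120.19167676228467
```

View pics/l_side.png

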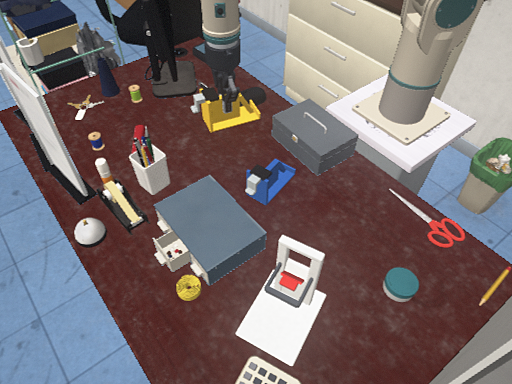

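Request:
step_arm(
  linear=[
    [20, -4, 0],
    [50, -10, 0],
    [80, -16, 0],
    [110, -22, 0],
    [140, -28, 0],
    [170, -34, 0],
    [205, -40, 0],
    [240, -47, 0],
  ],
  yaw=[-0.05, -0.14, -0.23, -0.32, -0.41, -0.5, -0.58, -0.664],
  gripper=[-1, -1, -1, -1, -1, -1, -1, -1],
)

```text
clock: 6.68
eef_pos: [523.0, 75.0, 175.7]
tool_rot: [-3.141, -0.0, 1.97]
force: [0.6, -0.5, -2.1]
width: 13.5
```

```bash
cat > goal.py <<'E'
from h import *
def goal(x,y,z,head):
    s=ctrl.read_state();a=s['tool_rot'][2];p=s['eef_pos'];dx,dy=x-p[0],y-p[1]
    print(p.round(1),s['tool_rot'].round(4),s['force'].round(1),'cmd',[round(float(v),1) for v in (np.cos(a)*dx+np.sin(a)*dy, np.sin(a)*dx-np.cos(a)*dy, p[2]-z)],'yaw',round(a-head,3))
E
python3 -c "
from goal import *
goal(531.7,193.5,177,.396+np.pi/2)"
```

```text
[523.   75.  175.7] [-3.1407e+00 -1.0000e-04  1.9701e+00] [ 0.6 -0.5 -2.1] cmd [105.8, 54.1, -1.3] yaw 0.003
```

Request:
step_arm(
  linear=[
    [20, 10, 0],
    [45, 23, 0],
    [70, 36, 0],
    [90, 46, 0],
    [106, 54, 0],
    [106, 54, 0],
    [106, 54, 0],
  ],
  yaw=[0, 0, 0, 0, 0, 0, 0],
  gripper=[-1, -1, -1, -1, -1, -1, -1],
)

```text
clock: 7.27
eef_pos: [531.5, 193.7, 175.6]
tool_rot: [-3.14, -0.0, 1.97]
force: [-1.1, -1.4, -1.9]
width: 13.0
```

```bash
cat > both.py <<'E'
from w import *
from scipy.spatial.transform import Rotation as R
def run(tag,bz,bx0):
  s=ctrl.read_state();print(s['clock'],s['eef_pos'].round(1),s['tool_rot'].round(3),s['force'].round(1))
  T=14;U=[UP[0]]+[(0,T)+u[2:] for u in UP[1:]]
  for c in ['scene','side','wrist']:
    d=snap(c,tag+c)
    f=wpts if c=='wrist' else pts
    ru=cams.regions_of(c,'upright');rb=cams.regions_of(c,'yellow_bracket')
    er=lambda r:cv2.erode(r['pixels'].astype(np.uint8),np.ones((3,3)))>0
    if ru:
        P=f(d,er(ru[0]));P=P[P[:,2]>4];x=fit3(P,U,[635,236.7,.396]);print(c,'U',round(ru[0]['conf'],2),len(P),x.round(3),np.median(dist(L(P,x),U)).round(2))
    if rb:
        P=f(d,er(rb[0]));P=P[(P[:,2]>bz-10)]
        loc=lambda p:(P-p[:3])@R.from_euler('ZY',[p[3],p[4]]).as_matrix()
        q=least_squares(lambda p:dist(loc(p),BR),bx0,loss='soft_l1',f_scale=1.5,x_scale=[1,1,1,.01,.01])
        print(c,'B',round(rb[0]['conf'],2),len(P),q.x.round(3),np.median(dist(loc(q.x),BR)).round(2))
        b=q.x[:3]-[635,236.7,0];print('  bracket in upright frame',(np.cos(.396)*b[0]+np.sin(.396)*b[1]).round(1),(-np.sin(.396)*b[0]+np.cos(.396)*b[1]).round(1))
E
python3 -c "
from both import *
run('pre_',119,[580,213,119,.396,0])"
python3 -c "
import cv2,numpy as np
ims=[cv2.imread('pics/pre_%s.png'%c) for c in ('scene','side')]
a=ims[0][100:300,60:310];b=ims[1][180:380,180:430]
cv2.imwrite('pics/prec.png',cv2.resize(np.hstack([a,b]),(800,320)))"
```

```text
7.2667 [531.5 193.7 175.6] [-3.14 -0.    1.97] [-1.1 -1.4 -1.9]
scene U 0.89 3387 [6.34451e+02 2.36403e+02 3.97000e-01] 0.64
scene B 0.74 1977 [ 5.79892e+02  2.13464e+02  1.19326e+02  3.98000e-01 -0.00000e+00] 0.59
  bracket in upright frame -59.8 -0.2
side U 0.77 5902 [6.47127e+02 2.42290e+02 3.98000e-01] 1.1
side B 0.61 1387 [5.78688e+02 2.11753e+02 1.18386e+02 3.93000e-01 3.00000e-03] 0.51
  bracket in upright frame -61.6 -1.3
wrist U 0.86 145 [6.35977e+02 2.34710e+02 4.01000e-01] 0.46
```

View pics/prec.png

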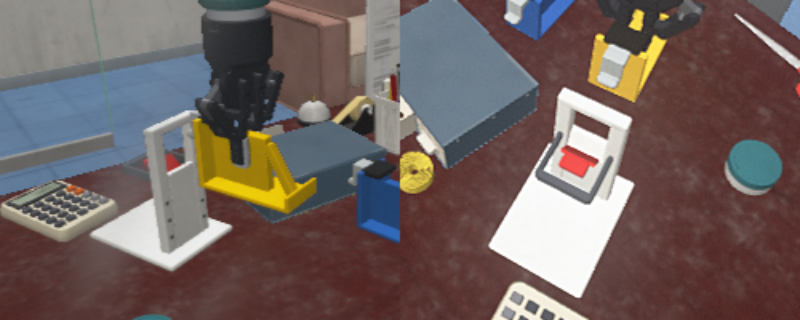

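View pics/pre_wrist.png

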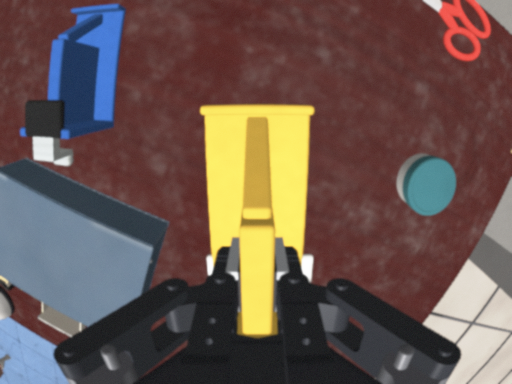

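The bracket fits level with no lateral offset (under 2 mm) and about 60 mm in front of the upright. In the crop the hook faces the slot. Next I'll lower 44 mm and go in.

Request:
step_arm(
  linear=[
    [0, 0, 15],
    [0, 0, 30],
    [0, 0, 44],
    [0, 0, 44],
    [0, 10, 44],
    [0, 20, 44],
    [0, 25, 44],
    [0, 25, 44],
  ],
  yaw=[0, 0, 0, 0, 0, 0, 0, 0],
  gripper=[-1, -1, -1, -1, -1, -1, -1, -1],
)

```text
clock: 8.38
eef_pos: [556.5, 202.8, 133.0]
tool_rot: [3.139, -0.0, 1.967]
force: [-0.3, 1.5, -1.5]
width: 13.5
```

Request:
step_arm(
  linear=[
    [0, 5, 0],
    [0, 10, 0],
    [0, 15, 0],
    [0, 20, 0],
    [0, 25, 0],
    [0, 30, 0],
    [0, 30, 0],
    [0, 30, 0],
  ],
  yaw=[0, 0, 0, 0, 0, 0, 0, 0],
  gripper=[-1, -1, -1, -1, -1, -1, -1, -1],
)

```text
clock: 9.05
eef_pos: [582.9, 213.9, 132.2]
tool_rot: [-3.141, -0.0, 1.967]
force: [-0.9, -0.6, -2.4]
width: 13.5
```

```bash
python3 -c "
from both import *
run('in_',75,[631,235,75,.396,0])"
python3 -c "
import cv2,numpy as np
ims=[cv2.imread('pics/in_%s.png'%c) for c in ('scene','side')]
a=ims[0][120:280,90:290];b=ims[1][200:360,200:400]
cv2.imwrite('pics/inc.png',cv2.resize(np.hstack([a,b]),(800,320)))"
```

```text
9.05 [582.9 213.9 132.2] [-3.141 -0.     1.967] [-0.9 -0.6 -2.4]
scene U 0.77 2463 [6.34248e+02 2.36377e+02 3.91000e-01] 0.6
scene B 0.77 1728 [ 6.31530e+02  2.33565e+02  7.60500e+01  3.95000e-01 -3.00000e-03] 0.64
  bracket in upright frame -4.4 -1.6
side U 0.82 5709 [6.46062e+02 2.45753e+02 4.06000e-01] 1.12
side B 0.86 590 [6.28914e+02 2.35364e+02 7.47690e+01 3.48000e-01 2.00000e-03] 0.61
  bracket in upright frame -6.1 1.1
wrist U 0.63 1465 [6.34545e+02 2.36764e+02 3.96000e-01] 0.48
wrist B 0.8 16433 [6.22592e+02 2.31058e+02 7.59860e+01 3.83000e-01 2.00000e-03] 0.55
  bracket in upright frame -13.6 -0.4
```

View pics/inc.png

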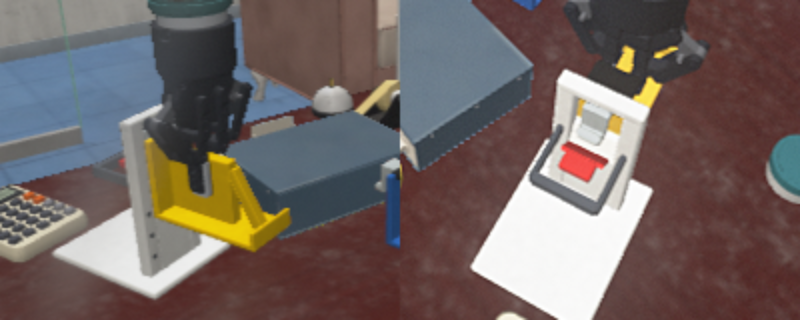

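Hook is through the slot and centred, gap about 4 mm (sum of scene fit). I'll lower it gently.

Request:
step_arm(
  linear=[
    [0, 0, 4],
    [0, 0, 8],
    [0, 0, 12],
    [0, 0, 15],
    [0, 0, 15],
    [0, 0, 15],
  ],
  yaw=[0, 0, 0, 0, 0, 0],
  gripper=[-1, -1, -1, -1, -1, -1],
)

```text
clock: 10.0
eef_pos: [582.6, 213.7, 116.9]
tool_rot: [-3.141, -0.0, 1.967]
force: [0.8, -0.9, -1.6]
width: 13.5
```

Request:
step_arm(
  linear=[
    [0, 0, 2],
    [0, 0, 4],
    [0, 0, 6],
    [0, 0, 6],
    [0, 0, 6],
  ],
  yaw=[0, 0, 0, 0, 0],
  gripper=[-1, -1, -1, -1, -1],
)

```text
clock: 10.42
eef_pos: [582.2, 213.7, 111.9]
tool_rot: [-3.141, 0.0, 1.967]
force: [-4.6, -1.7, 4.7]
width: 13.3
```

```bash
python3 -c "
from both import *
run('dn_',54,[631,235,55,.396,0])"
python3 -c "
import cv2,numpy as np
ims=[cv2.imread('pics/dn_%s.png'%c) for c in ('scene','side')]
a=ims[0][120:280,90:290];b=ims[1][200:360,200:400]
cv2.imwrite('pics/dnc.png',cv2.resize(np.hstack([a,b]),(800,320)))"
```

```text
10.4167 [582.2 213.7 111.9] [-3.141  0.     1.967] [-4.6 -1.7  4.7]
scene U 0.88 2222 [6.34469e+02 2.36396e+02 3.93000e-01] 0.62
scene B 0.64 1638 [ 6.31106e+02  2.33470e+02  5.59360e+01  3.94000e-01 -8.00000e-03] 0.63
  bracket in upright frame -4.8 -1.5
side U 0.55 5685 [6.47422e+02 2.42903e+02 4.10000e-01] 1.15
side B 0.6 412 [ 6.29436e+02  2.35357e+02  5.49530e+01  3.49000e-01 -5.00000e-03] 0.59
  bracket in upright frame -5.7 0.9
wrist U 0.86 1713 [6.34511e+02 2.36619e+02 3.99000e-01] 0.48
wrist B 0.95 16293 [ 6.22899e+02  2.31222e+02  5.55760e+01  3.79000e-01 -4.00000e-03] 0.56
  bracket in upright frame -13.3 -0.4
```

View pics/dnc.png

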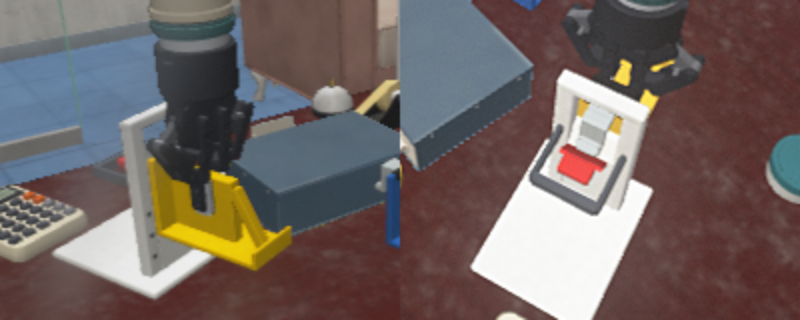

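It's resting on the catch (+5 N at bracket z≈55). I'll release, then raise.

Request:
step_arm(
  linear=[
    [0, 0, 0],
    [0, 0, 0],
    [0, 0, 0],
    [0, 0, 0],
    [0, 0, 0],
    [0, 0, 0],
    [0, 0, 0],
    [0, 0, 0],
  ],
  yaw=[0, 0, 0, 0, 0, 0, 0, 0],
  gripper=[-0.6, -0.4, -0.3, -0.2, -0.2, -0.2, -0.2, -0.2],
)

```text
clock: 11.53
eef_pos: [582.9, 213.8, 111.3]
tool_rot: [3.142, -0.0, 1.967]
force: [-0.7, 0.4, 0.6]
width: 34.3
```

Request:
step_arm(
  linear=[
    [0, 0, -10],
    [0, 0, -30],
    [0, 0, -60],
    [0, 0, -90],
    [0, 0, -110],
    [0, 0, -110],
    [0, 0, -110],
  ],
  yaw=[0, 0, 0, 0, 0, 0, 0],
  gripper=[-0.2, -0.2, -0.2, -0.2, -0.2, -0.2, -0.2],
)

```text
clock: 12.12
eef_pos: [583.5, 214.1, 223.3]
tool_rot: [3.138, 0.0, 1.967]
force: [-0.5, 0.0, -0.7]
width: 34.2
```

```bash
python3 -c "
from both import *
run('re_',50,[631,235,54,.396,0])"
python3 -c "
import cv2,numpy as np
ims=[cv2.imread('pics/re_%s.png'%c) for c in ('scene','side')]
a=ims[0][120:280,90:290];b=ims[1][200:360,200:400]
cv2.imwrite('pics/rec.png',cv2.resize(np.hstack([a,b]),(800,320)))"
```

```text
12.1167 [583.5 214.1 223.3] [3.138 0.    1.967] [-0.5  0.  -0.7]
scene U 0.8 2544 [6.34521e+02 2.36457e+02 3.94000e-01] 0.64
scene B 0.72 2364 [ 6.29984e+02  2.32964e+02  5.24520e+01  3.94000e-01 -4.00000e-02] 0.93
  bracket in upright frame -6.1 -1.5
side U 0.67 5658 [6.47629e+02 2.42156e+02 4.03000e-01] 1.09
side B 0.65 743 [ 6.37165e+02  2.38174e+02  5.37160e+01  3.96000e-01 -1.12000e-01] 0.66
  bracket in upright frame 2.6 0.5
wrist U 0.82 4947 [6.35186e+02 2.37565e+02 3.87000e-01] 0.79
wrist B 0.78 9796 [ 6.29121e+02  2.35365e+02  5.26100e+01  3.87000e-01 -5.20000e-02] 1.1
  bracket in upright frame -5.9 1.0
```

View pics/rec.png

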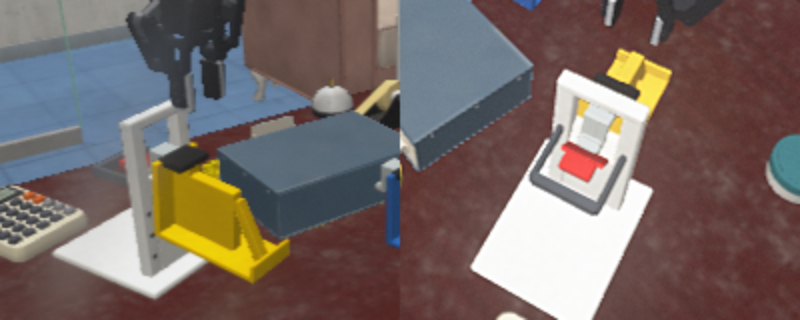

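The bracket hangs on the catch, drooping. Next I'll shut the fingers, move over the pad (upright x about −20), and press down gradually.

Request:
step_arm(
  linear=[
    [0, 9, 0],
    [0, 18, 0],
    [1, 27, 0],
    [1, 36, 0],
    [1, 36, 0],
    [1, 36, 0],
    [1, 36, 0],
    [1, 36, 0],
  ],
  yaw=[0, 0, 0, 0, 0, 0, 0, 0],
  gripper=[-1, -1, -1, -1, -1, -1, -1, -1],
)

```text
clock: 13.23
eef_pos: [615.1, 228.3, 221.2]
tool_rot: [-3.141, 0.0, 1.967]
force: [0.2, 0.4, -0.4]
width: -0.4
```

Request:
step_arm(
  linear=[
    [0, 0, 10],
    [0, 0, 20],
    [0, 0, 30],
    [0, 0, 40],
    [0, 0, 46],
    [0, 0, 46],
    [0, 0, 46],
  ],
  yaw=[0, 0, 0, 0, 0, 0, 0],
  gripper=[-1, -1, -1, -1, -1, -1, -1],
)

```text
clock: 13.82
eef_pos: [615.4, 228.6, 174.6]
tool_rot: [-3.14, -0.0, 1.967]
force: [0.9, -0.1, -0.0]
width: -0.1
```

```bash
python3 -c "
from h import *
a=snap('scene','p_scene')['frame'];b=snap('side','p_side')['frame']
cv2.imwrite('pics/pc.png',cv2.resize(np.hstack([a[120:280,90:290],b[200:360,200:400]])[:,:,::-1],(800,320)))
s=ctrl.read_state();print(s['eef_pos'],s['force'],s['width'])
print([(round(r['conf'],2),r['pixel']) for r in cams.regions_of('side','catch')])"
```

```text
[615.95762297 228.87483174 175.66135092] [-0.56033646  0.31377849  0.32739729] 0.2988913128895164
[(0.87, [288.5, 282.1])]
```

View pics/pc.png

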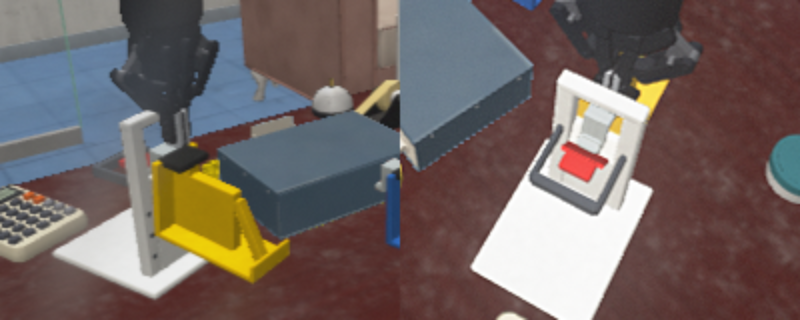

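Request:
step_arm(
  linear=[
    [0, 0, 2],
    [0, 0, 4],
    [0, 0, 6],
    [0, 0, 8],
    [0, 0, 8],
  ],
  yaw=[0, 0, 0, 0, 0],
  gripper=[-1, -1, -1, -1, -1],
)

```text
clock: 14.38
eef_pos: [615.4, 228.4, 166.8]
tool_rot: [-3.141, -0.0, 1.967]
force: [0.0, 0.0, 0.1]
width: 0.2
```

Request:
step_arm(
  linear=[
    [0, 0, 1.5],
    [0, 0, 3],
    [0, 0, 4.5],
    [0, 0, 6],
    [0, 0, 6],
  ],
  yaw=[0, 0, 0, 0, 0],
  gripper=[-1, -1, -1, -1, -1],
)

```text
clock: 14.8
eef_pos: [616.7, 229.4, 163.0]
tool_rot: [3.138, -0.0, 1.967]
force: [-0.8, -0.4, 7.0]
width: -0.2
```

Request:
step_arm(
  linear=[
    [0, 0, 1],
    [0, 0, 2],
    [0, 0, 3],
    [0, 0, 4],
    [0, 0, 4],
  ],
  yaw=[0, 0, 0, 0, 0],
  gripper=[-1, -1, -1, -1, -1],
)

```text
clock: 15.22
eef_pos: [618.2, 230.1, 159.6]
tool_rot: [3.134, -0.001, 1.967]
force: [2.0, 0.4, 6.5]
width: 0.5
```

Request:
step_arm(
  linear=[
    [0, 0, 1],
    [0, 0, 2],
    [0, 0, 3],
    [0, 0, 4],
    [0, 0, 4],
  ],
  yaw=[0, 0, 0, 0, 0],
  gripper=[-1, -1, -1, -1, -1],
)

```text
clock: 15.63
eef_pos: [618.2, 230.0, 155.3]
tool_rot: [3.135, -0.001, 1.967]
force: [-0.1, 0.6, 0.0]
width: -0.0
```

Request:
step_arm(
  linear=[
    [0, 0, 1],
    [0, 0, 2],
    [0, 0, 3],
    [0, 0, 3],
  ],
  yaw=[0, 0, 0, 0],
  gripper=[-1, -1, -1, -1],
)

```text
clock: 15.97
eef_pos: [616.0, 228.8, 152.4]
tool_rot: [3.14, 0.001, 1.967]
force: [-2.7, -1.2, 14.8]
width: -0.4
```

Request:
step_arm(
  linear=[
    [0, 0, 1],
    [0, 0, 2],
    [0, 0, 2],
  ],
  yaw=[0, 0, 0],
  gripper=[-1, -1, -1],
)

```text
clock: 16.22
eef_pos: [616.0, 228.8, 152.2]
tool_rot: [3.14, 0.001, 1.967]
force: [-6.2, -3.6, 25.3]
width: -0.3
```

```bash
cat > pv.py <<'E'
import sys
from both import *
t=sys.argv[1]
run(t,float(sys.argv[2]),[634,236,float(sys.argv[2]),.396,0])
a=cv2.imread(f'pics/{t}scene.png');b=cv2.imread(f'pics/{t}side.png')
cv2.imwrite(f'pics/{t}c.png',cv2.resize(np.hstack([a[120:280,90:290],b[200:360,200:400]]),(800,320)))
E
python3 pv.py q_ 40
```

```text
16.2167 [616.  228.8 152.2] [3.140e+00 1.000e-03 1.967e+00] [-6.2 -3.6 25.3]
scene U 0.76 2118 [646.116 241.375   0.762] 0.87
scene B 0.63 2215 [ 6.34442e+02  2.35059e+02  4.00850e+01  3.95000e-01 -3.20000e-02] 0.62
  bracket in upright frame -1.1 -1.3
side U 0.9 5498 [6.46192e+02 2.46097e+02 4.12000e-01] 1.15
side B 0.96 301 [6.35380e+02 2.36099e+02 3.95050e+01 4.18000e-01 1.00000e-02] 0.7
  bracket in upright frame 0.1 -0.7
wrist U 0.85 3522 [6.34120e+02 2.37032e+02 3.99000e-01] 0.46
wrist B 0.96 14668 [ 6.34124e+02  2.35567e+02  4.01780e+01  3.96000e-01 -3.20000e-02] 0.49
  bracket in upright frame -1.2 -0.7
```

View pics/q_c.png

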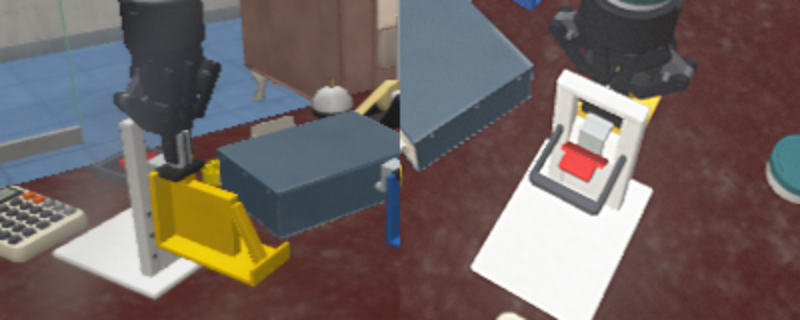

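Firm stop at 25 N with the bracket at z≈40. Retreat straight up, clear, then recheck.

Request:
step_arm(
  linear=[
    [0, 0, -5],
    [0, 0, -20],
    [0, 0, -50],
    [0, 0, -80],
    [0, -20, -100],
    [0, -45, -110],
    [0, -60, -110],
    [0, -60, -110],
  ],
  yaw=[0, 0, 0, 0, 0, 0, 0, 0],
  gripper=[-1, -1, -1, -1, -1, -1, -1, -1],
)

```text
clock: 17.33
eef_pos: [557.4, 204.0, 258.7]
tool_rot: [-3.139, 0.001, 1.968]
force: [-0.5, 0.1, -0.9]
width: 0.3
```

```bash
python3 pv.py r_ 40; python3 - <<'E'
from h import *
for t in ['in_','dn_','re_','q_','r_']:
    im=cv2.imread(f'pics/{t}side.png')[...,::-1].astype(int)
    m=(im[...,0]>150)&(im[...,1]<80)&(im[...,2]<80);m[:250]=0;m[320:]=0;m[:,:250]=0;m[:,340:]=0
    v,u=np.nonzero(m);print(t,len(u),u.mean().round(1),v.mean().round(1),v.min(),v.max())
a=cv2.imread('pics/r_side.png')[225:325,240:340];cv2.imwrite('pics/r_z.png',cv2.resize(a,(600,600),interpolation=2))
E
```

```text
17.3333 [557.4 204.  258.7] [-3.139e+00  1.000e-03  1.968e+00] [-0.5  0.1 -0.9]
scene U 0.89 2329 [6.34472e+02 2.36506e+02 3.91000e-01] 0.6
scene B 0.61 2289 [ 6.34325e+02  2.35119e+02  4.02540e+01  3.96000e-01 -3.00000e-02] 0.58
  bracket in upright frame -1.2 -1.2
side U 0.55 5708 [6.47355e+02 2.42743e+02 4.05000e-01] 1.11
side B 0.62 672 [6.33234e+02 2.35652e+02 3.93030e+01 3.85000e-01 2.20000e-02] 0.83
  bracket in upright frame -2.0 -0.3
wrist U 0.8 2132 [6.33730e+02 2.37201e+02 3.97000e-01] 0.49
wrist B 0.92 5366 [ 6.33479e+02  2.35179e+02  4.05030e+01  3.99000e-01 -3.20000e-02] 0.55
  bracket in upright frame -2.0 -0.8
in_ 124 289.2 280.0 271 290
dn_ 110 289.0 281.2 274 291
re_ 92 291.3 278.3 271 289
q_ 134 289.7 279.9 271 290
r_ 98 290.7 278.0 271 289
```

View pics/r_c.png

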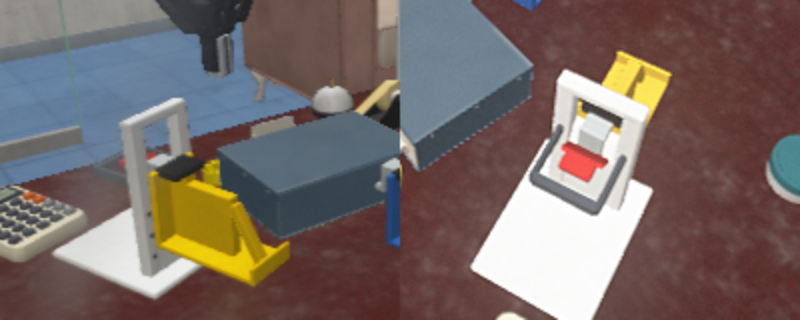

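View pics/r_z.png

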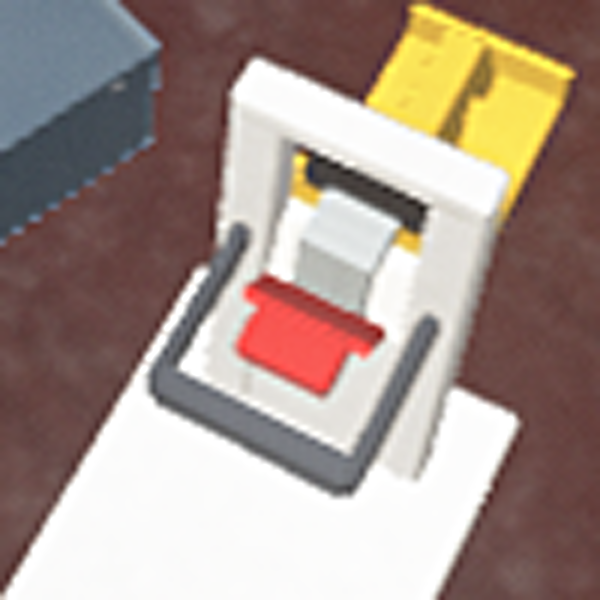

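```bash
python3 -c "
from h import *
print(ctrl.finish_job())"
```

```text
the job is handed in; nothing more can be done
None
```

The yellow bracket is mounted on the upright, pressed fully home and locked by the catch as far as the cameras can show. The job was handed in at about 17.5 s.

**What I did:** I gripped the bracket by its rib and passed the hook through the slot. I lowered it onto the catch, let go, and pressed the pad down with shut fingers. The catch gave at about 7 N and the force dropped to zero. After that it hit a firm stop, which I pressed to 25 N before backing off. The blue bracket was not touched.

**Last checks, with the arm clear:**
- **Height:** the three cameras put the bracket at z 39.3–40.5 mm, against 40 when locked. It did not rise after I let go.
- **Position:** it sits at x −1 to −2 mm in the upright's frame, inside the −3 to 0 range.
- **Catch:** it shows at its rest position in the side picture, and the barb is hidden below it.

**Disagreements:**
- **Droop:** the scene and wrist fits show about 1.8° of droop. The side fit shows about 1.3° the other way, from a view that is mostly hidden.
- **Side camera:** its fit of the upright was about 12 mm off, because that camera sees the back face. I used the scene and wrist values instead.
- **Press force:** the snap reading, about 7 N, is just under the stated 8–15 N. Forces were only read at the end of each move, so the peak was probably missed.

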